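# Test a thin-shelled helmet lamp before packing

## Robot

A 6-joint arm with a two-finger parallel gripper is mounted at the origin on the work surface. World frame = base frame: x ahead of the robot, y to its left, z up, the work surface at z = 0. Lengths are in m, angles in rad, forces in N, time in s.
With the tool pointing down it reaches from about 0.3 to 0.775 m from the base axis. Payload 14.6 kg.
Tool frame: the origin (TCP) lies on the centre line of the jaws, within the pads' length; the fingertips stand 19 mm ahead of it and the grasp point (between the pads) is the TCP; y points along the fingers, x is the direction in which the jaws open and shut, and the axes are right-handed (so a half turn about y gives the same grasp; the last joint's range is limited). The gripper opens to 94 mm and grips with 3 to 60 N. Pads are 16 mm wide; open, the fingers measure 119 mm over their backs; the gripper's body (75 mm by 177 mm) begins 78 mm behind the grasp point.
Start: joints at [-1.387, 0.3, 1.521, -0, 1.321, -0.067], TCP at [0.136, -0.533, 0.224] pointing down, gripper open.
Joint ranges: [-3.03, 3.03], [-0.79, 2.21], [0.23, 2.52], [-1.04, 4.18], [0, 3.07], [-2.55, 2.55]. Speed limits (rad/s): [2.22, 2.22, 2.57, 3.14, 3.14, 3.14].

## Interface

Orientations are given as [roll, pitch, yaw] about the fixed x, y, z axes, in that order (R = Rz(yaw) Ry(pitch) Rx(roll)).
In Python, from station import ctrl, optics gives the robot as it stands.
- The arm moves only by the tool jog_arm, never from a script. Its argument "targets" is a list of rows, each a list of 3 entries, a list of its own where there are three numbers: the finger opening in cm, from 0 to 9.4, then the shift along the tool's x, y, z in cm, then the turn about the tool's y in rad. A call has 1 to 10 rows; each row is the pose to reach, as a shift and turn from the pose commanded when the call began, along the tool's axes at that moment; what a row does not reach only later rows make up. A row lasts 1/10 s, in which the tool goes at most 50 mm and 8.59 degrees, less where a joint would pass 70% of its speed; a pose out of reach is approached as far as the arm can. A call with a gripper value outside its range is refused whole. The fingers move at their own pace and stop on an object; "grip_force" is the grip in N (left out, the last holds). Time passes only in rows, so rows that repeat a pose let the fingers close. It gives the time, the measured TCP pose, the force and the opening at its end, in the units of the state.
- ctrl.get_obs(): the state, without advancing time (a new reading comes with each control period).
- optics.camera(name): name is "side" or "top"; returns a dict with "img" (480x640x3 uint8, red, green, blue), "range_z" (480x640 float32, m along the optical axis (not along the pixel's ray), 0 where there is no reading), "camera_matrix" (3x3 intrinsics, pixels), "world_to_cam" (4x4, takes a point from world to camera coordinates). Camera axes: x right, y up, looking along -z (the intrinsics and any distortion apply to the point x, -y, -z); pixel columns grow to the right and rows downward; lengths in m; the calibration is good to about 2 mm. A picture is of the moment at which its call begins.
- ctrl.hand_in(): hands the job in, once; it reports no verdict.
The state is a dict: "time_s": time; "qpos": joint angles; "joint_vel": joint speeds; "tau": joint torques, N m; "ee_pos": TCP position; "eef_rot": TCP orientation; "force": force on the tool from outside, world axes, zero at the start; "moment": the same for the moment, N m; "grip_width": finger opening in m.
Only numpy, scipy, OpenCV 4.12 (cv2) and the standard library are available. Lean on these libraries where they do the work, as an engineer would, in place of code of your own. Each camera call takes 0.05 s, during which the arm holds its last target. There are 200 camera calls.

## Task

Test the thin-shelled orange helmet lamp: lift it with a light grip (no more than 40 N at each finger), set it down softly in the blue test cradle so that it lies flat between the white corner posts, and let go. Then put the yellow tester pen from its black stand fully home, brass tip down, in the round opening on top of the orange lamp, and leave it standing there. Drop neither of them, never press the lamp onto the cradle or the pen onto the lamp with more than 30 N, and leave the grey lamp and everything else on the table where it is.

Things in the scene. Friction and masses are not known exactly. Their poses are not given: they have to be found in the camera images.
- lamp: the orange helmet lamp, loose, about 0.18 kg, thin-shelled: a block 110 mm long (x), 50 mm wide (y), 44 mm high (z). Origin: centre of its underside. +x points along its length to the clear lens in a black bezel, z up. Take it by its two long flat sides (50 mm apart), near the middle of its length
- lamp_port (a point): the test opening of the orange lamp: centre of its mouth in the lamp's top face, 30 mm behind the lamp's middle (away from the lens) and 44 mm above its underside. A round vertical hole, 10 mm across, 30 mm deep, ringed with brass
- cradle: the blue test cradle, fixed: a plate 150 (x) x 88 (y) x 12 mm with a white L-shaped post, 10 mm high, at each corner; room between posts 118 (x) x 58 mm (y): the lamp lies along the cradle's x, either way round. The long sides are open for 78 mm between posts. A grey display box, 22 mm high, stands at x = 75 to 109 mm. Origin: centre of the plate's underside
- cradle_seat (a point): centre of the top of the cradle's plate, where the middle of the lamp's underside belongs; 12 mm above the table; x along the cradle's length
- stand: the black stand of the tester pen, fixed: a block 64 x 64 x 35 mm with a vertical hole 10 mm across and 30 mm deep in the middle of its top. Origin: centre of its underside, on the table
- tester: the yellow tester pen, loose, 0.05 kg, at first standing upright in its stand: a brass tip 7 mm thick and 26 mm long with a tapered end (3 mm), then a round handle 22 mm thick from 26 to 104 mm above the tip's end, then a green cap to 112 mm. Origin: end of the tip; z runs from the tip up along the handle
- tester_shoulder (a point): on the pen's axis, 26 mm above the end of its tip: the underside of the handle, which rests on the stand or, when the pen is fully home, on the lamp's top face
- grey_lamp: a grey lamp of the same shape and size as the orange one, loose; not to be moved
- tape_roll: a roll of paper tape lying flat, 90 mm across, 38 mm high, loose; not to be moved. Origin: centre of its underside
- glue_jar: a jar with a blue cap, 52 mm across, 75 mm high, loose; not to be moved. Origin: centre of its underside
- screwdriver: a screwdriver with a red handle, 190 mm long, lying near the robot, loose; not to be moved
Mind the look-alikes: they are no part of the job. There is more than one size of the lamp; the one meant has the size given above.

How it is judged:
On the way:
1. the orange lamp lies flat in the cradle, let go (horizontal distance between lamp and cradle_seat below 0.008 m and z of lamp in the frame of cradle_seat below 0.003 m and angle between lamp's own z axis and vertical below 0.06 rad and angle between the x axis of lamp and the x axis of cradle_seat, either way round below 0.15 rad and contact force between the fingers and lamp below 0.5 N and linear speed of lamp below 0.02 m/s), for 0.2 s.
At the end, for the whole second after the job is handed in: The orange lamp rests flat between the cradle's posts (middle within 8 mm of the seat, height 3 mm, 0.15 rad). The pen stands in its opening within 0.12 rad of upright, tip within 5 mm of the axis, shoulder within 3 mm of the lamp's top. Both released and at rest (horizontal distance between lamp and cradle_seat below 0.008 m and z of lamp in the frame of cradle_seat below 0.003 m and angle between lamp's own z axis and vertical below 0.06 rad and angle between the x axis of lamp and the x axis of cradle_seat, either way round below 0.15 rad and horizontal distance between tester and lamp_port below 0.005 m and z of tester_shoulder in the frame of lamp_port between -0.003 and 0.003 m and angle between tester's own z axis and vertical below 0.12 rad and linear speed of each of lamp, tester below 0.02 m/s); the robot touches nothing.
It fails at once if the orange lamp is squeezed with clearly more than 40 N at each finger (100 N for both together) (contact force between the fingers and lamp above 100 N).
It fails at once if the lamp is pressed against the cradle, or the pen against the lamp, with more than 30 N (contact force between lamp and cradle above 30 N or contact force between tester and lamp above 30 N).
It fails at once if the orange lamp is dropped: out of the fingers with its underside over 24 mm above the table (12 mm above the cradle's plate) (height (world z) of lamp above 0.024 m and contact force between the fingers and lamp below 0.1 N).
It fails at once if the pen is dropped over the opening: out of the fingers with more than 15 mm of its tip still above it (z of tester_shoulder in the frame of lamp_port above 0.015 m and horizontal distance between tester and lamp_port below 0.02 m and contact force between the fingers and tester below 0.1 N).
It fails at once if the grey lamp (by over 15 mm) or the tape roll, jar or screwdriver (by over 25 mm) is moved (distance of grey_lamp from where it was at the start of the episode above 0.015 m or distance of any of tape_roll, glue_jar, screwdriver from where it was at the start of the episode above 0.025 m).
It also fails if it takes over 72 s, if anything falls off the work surface, if the arm or the gripper's body presses on something with over 40 N, if the wrist force passes 120 N, or if a joint passes its speed limit or range.

## Working session

There is one attempt and no reset: what is moved stays moved. The work goes in short steps, Python scripts to look and compute and a tool call to move; the robot and the scene stay as the last step left them, time stands still between calls to the robot, and variables do not carry over. Pictures are saved under pics/ and viewed, about 8 in all and at most 12, crops included, and the job is handed in when it is done.

Besides the shell and the picture viewer there is one more tool, called after ">>>" as name(argument=value, ...) on one line, values as JSON. jog_arm: Moves the arm, as the interface text tells. Its arguments: {"type":"object","properties":{"targets":{"type":"array","items":{"type":"array"}},"grip_force":{"type":"number"}},"required":["targets"]}

```bash
mkdir -p pics; ls; cat > h.py <<'E'
import numpy as np, cv2
from station import ctrl, optics
def shot(name,fn=None):
    c=optics.camera(name)
    np.savez(''+name+'.npz',**c)
    if fn: cv2.imwrite('pics/'+fn,c['img'][:,:,::-1])
    return c
def load(name): return dict(np.load(''+name+'.npz'))
def world(c,u,v,z=None):
    K=c['camera_matrix'];T=np.linalg.inv(c['world_to_cam'])
    d=np.array([(u-K[0,2])/K[0,0],-(v-K[1,2])/K[1,1],-1.0])
    if z is None: p=d*c['range_z'][int(round(v)),int(round(u))]
    else:
        r=T[:3,:3]@d; p=d*(z-T[2,3])/r[2]
    return T[:3,:3]@p+T[:3,3]
def cloud(c):
    K=c['camera_matrix'];T=np.linalg.inv(c['world_to_cam'])
    v,u=np.mgrid[:480,:640];r=c['range_z']
    P=np.stack([(u-K[0,2])/K[0,0]*r,-(v-K[1,2])/K[1,1]*r,-r],-1)
    return P@T[:3,:3].T+T[:3,3]
E
python3 - <<'E'
from h import *
o=ctrl.get_obs();print(o)
for n in('top','side'):
    c=shot(n,n+'0.png');print(np.linalg.inv(c['world_to_cam']).round(3),c['camera_matrix'], [k for k in c])
E
```

```text
pics
{'time_s': 0.0, 'qpos': array([-1.38656598e+00,  3.00474373e-01,  1.52155412e+00, -6.17720037e-05,
        1.32069935e+00, -6.66069210e-02]), 'joint_vel': array([-0.00043712,  0.00055116,  0.00276305,  0.00033535,  0.00058665,
       -0.00104923]), 'tau': array([ 9.70179208e-04, -5.31800723e+01, -3.52735341e+01,  7.08681252e-02,
        2.43313605e-02, -8.54640280e-05]), 'ee_pos': array([ 0.13645471, -0.53256535,  0.22389593]), 'eef_rot': array([-1.57078047e+00,  1.13666082e-03, -1.31994373e+00]), 'force': array([-0.00445151, -0.67624674, -0.9817285 ]), 'moment': array([ 0.00820295, -0.03248223,  0.01064012]), 'grip_width': 0.0939215584644322}
[[-0.008  0.996 -0.093  0.455]
 [-1.    -0.006  0.027  0.014]
 [ 0.026  0.093  0.995  0.993]
 [ 0.     0.     0.     1.   ]] [[531.90976845   0.         315.87836199]
 [  0.         531.90976845 237.60992414]
 [  0.           0.           1.        ]] ['img', 'range_z', 'camera_matrix', 'world_to_cam']
[[-0.854  0.313 -0.415  0.224]
 [-0.52  -0.542  0.66   0.527]
 [-0.018  0.78   0.626  0.546]
 [ 0.     0.     0.     1.   ]] [[444.12785895   0.         324.00281017]
 [  0.         444.12785895 242.44500409]
 [  0.           0.           1.        ]] ['img', 'range_z', 'camera_matrix', 'world_to_cam']
```

View pics/top0.png

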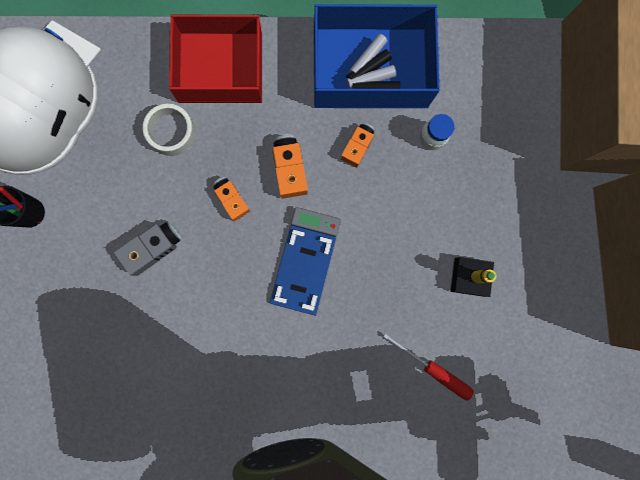

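View pics/side0.png

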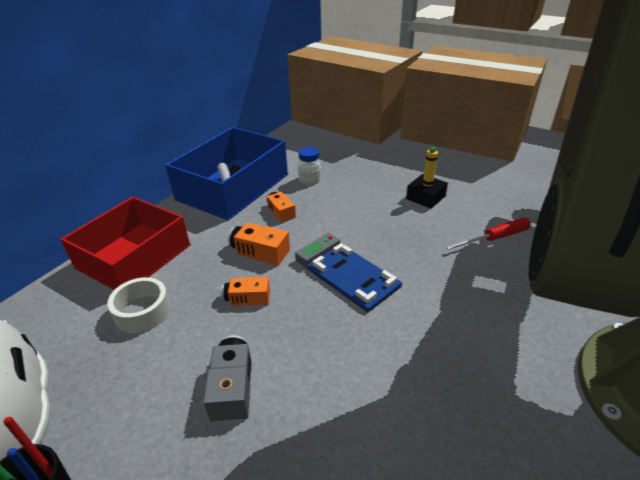

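Both views: orange candidates in the top view are a large lamp (290,166) and small ones at (230,198) and (358,145). The cradle is at (303,268), the pen's cap at (488,276), the grey lamp at (145,247), tape at (167,128) and jar at (438,130). I choose the large lamp and check its size in a crop.

```bash
python3 - <<'E'
from h import *
c=load('top');P=cloud(c);hsv=cv2.cvtColor(c['img'],cv2.COLOR_RGB2HSV)
def rect(m,name):
    q=P[m];z=np.median(q[:,2]); (cx,cy),(w,h),a=cv2.minAreaRect(q[:,:2].astype(np.float32)*1000)
    print(name,m.sum(),'z',np.percentile(q[:,2],[5,50,95]).round(4),'c',round(cx,1),round(cy,1),'wh',round(w,1),round(h,1),'a',round(a,2))
org=((hsv[...,0]>5)&(hsv[...,0]<22)&(hsv[...,1]>150)&(hsv[...,2]>120)).astype(np.uint8)
n,l,s,ce=cv2.connectedComponentsWithStats(org)
for i in range(1,n):
    if s[i,4]>100: print(ce[i]);m=l==i; rect(m,'orange'); rect(m&(P[...,2]>np.median(P[m][:,2])-.006),'top')
# whole lamp incl. bezel by height
m=np.zeros((480,640),bool);m[125:205,262:315]=1;m&=(P[...,2]>.025);rect(m,'lampwhole')
blue=((hsv[...,0]>100)&(hsv[...,0]<125)&(hsv[...,1]>120)&(P[...,2]<.03));b=np.zeros_like(blue);b[215:330,255:350]=1
rect(blue&b,'cradle blue')
w=(hsv[...,1]<40)&(hsv[...,2]>190)&b; rect(w,'posts')
print('stand/pen')
b=np.zeros_like(blue);b[245:310,440:510]=1
m=b&(P[...,2]>.1);rect(m,'pencap')
m=b&(P[...,2]>.027)&(P[...,2]<.042);rect(m,'standtop')
for n_,u,v,z in(('stand corners',452,256,.035),('',495,262,.035),('',491,297,.035),('',452,290,.035),('port',292,179,.044),('disc',288,155,.044),('cap',489,275,None)):
    print(n_,world(c,u,v,z).round(4), P[v,u].round(4))
im=c['img'][:,:,::-1]
A=cv2.resize(im[120:330,255:355],None,fx=2.8,fy=2.8,interpolation=cv2.INTER_CUBIC)
B=cv2.resize(im[240:310,435:515],None,fx=5,fy=5,interpolation=cv2.INTER_CUBIC)
o=np.zeros((588,700,3),np.uint8);o[:,:280]=A;o[:350,290:690]=B;cv2.imwrite('pics/crop1.png',o)
E
```

```text
[357.29081633 145.16156463]
orange 588 z [0.0277 0.031  0.034 ] c 607.5 -38.3 wh 37.1 320.5 a 64.48
top 576 z [0.028  0.0311 0.034 ] c 604.8 -37.0 wh 37.0 314.4 a 64.5
[289.52579853 169.32678133]
orange 1221 z [0.0406 0.0437 0.0464] c 589.6 20.8 wh 267.8 51.7 a 9.55
top 1202 z [0.0408 0.0437 0.0464] c 585.9 21.4 wh 260.9 49.5 a 9.42
[231.52679939 200.82388974]
orange 653 z [0.0214 0.0308 0.0338] c 543.6 94.6 wh 236.9 35.6 a 33.7
top 612 z [0.0279 0.0309 0.0339] c 543.6 94.6 wh 236.9 35.6 a 33.7
lampwhole 1585 z [0.0352 0.0434 0.0466] c 596.3 22.8 wh 281.7 50.4 a 9.83
cradle blue 3163 z [0.0089 0.0119 0.0149] c 487.9 11.7 wh 87.4 149.6 a 74.81
posts 324 z [0.0188 0.0217 0.0248] c 487.9 12.2 wh 73.1 132.8 a 74.91
stand/pen
pencap 197 z [0.1024 0.1146 0.9933] c 469.2 -147.2 wh 22.0 322.9 a 1.16
standtop 1006 z [0.0318 0.0351 0.0382] c 472.2 -298.6 wh 66.1 64.0 a 81.28
stand corners [ 0.5094 -0.2592  0.035 ] [ 0.5113 -0.2686  0.002 ]
 [ 0.498  -0.3376  0.035 ] [ 0.4994 -0.3495  0.0026]
 [ 0.4348 -0.3278  0.035 ] [ 0.434  -0.3419 -0.0046]
 [ 0.448  -0.2572  0.035 ] [ 0.4479 -0.2614  0.0201]
port [0.6504 0.0304 0.044 ] [0.6558 0.0309 0.0179]
disc [0.6947 0.0375 0.044 ] [0.6956 0.0376 0.0402]
cap [ 0.4727 -0.2945  0.123 ] [ 0.4727 -0.2945  0.123 ]
```

View pics/crop1.png

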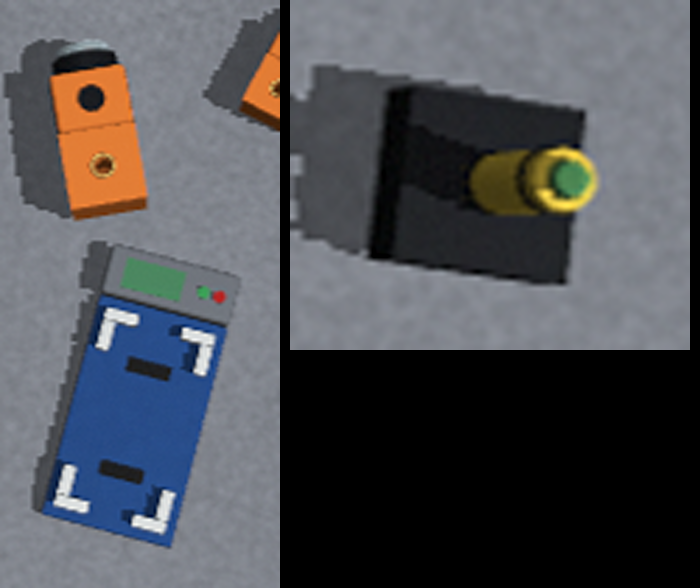

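```bash
cat >> h.py <<'E'
def rect(P,m,name,zr):
    m=m&(P[...,2]>zr[0])&(P[...,2]<zr[1])
    (cx,cy),(w,h),a=cv2.minAreaRect(P[m][:,:2].astype(np.float32)*1000)
    print(name,m.sum(),'z',np.median(P[m][:,2]).round(4),'c',round(cx,1),round(cy,1),'wh',round(w,1),round(h,1),'a',round(a,2))
def box(u0,u1,v0,v1):
    m=np.zeros((480,640),bool);m[v0:v1,u0:u1]=1;return m
def totool(dx,dy,dz,yaw):
    c,s=np.cos(yaw),np.sin(yaw)
    return np.array([c*dx+s*dy,-dz,-s*dx+c*dy])*100
E
python3 - <<'E'
from h import *
c=load('top');P=cloud(c)
rect(P,box(262,315,125,205),'lamp body+bezel',(.02,.06))
rect(P,box(262,315,144,205),'orange top',(.036,.052))
rect(P,box(100,190,210,285),'grey',(.036,.052))
p=world(c,291.2,178.4,.044);d=world(c,287.3,154.4,.044);a=np.arctan2(d[1]-p[1],d[0]-p[0])
print('port',p,'ang',a,'centre',p[:2]+.03*np.array([np.cos(a),np.sin(a)]))
s=load('side');Q=cloud(s)
rect(Q,box(225,295,222,268),'side lamp top',(.037,.052))
rect(Q,box(290,410,225,315),'side cradle',(.007,.016))
rect(Q,box(400,455,140,210),'side stand',(.03,.041))
rect(Q,box(400,455,140,210),'side pen',(.06,.12))
b=ctrl.get_obs();y=b['eef_rot'][2];e=b['ee_pos'];print(y,totool(.681-e[0],.0355-e[1],.12-e[2],y),'turn',-(-1.405-y))
E
```

```text
lamp body+bezel 1578 z 0.0434 c 680.4 37.5 wh 110.9 50.4 a 9.42
orange top 1337 z 0.0437 c 672.7 36.2 wh 94.7 50.4 a 9.42
grey 1640 z 0.0434 c 531.5 288.4 wh 51.1 110.6 a 35.7
port [0.65150253 0.03188993 0.044     ] ang 0.15452653218580994 centre [0.68114506 0.0365073 ]
side lamp top 1025 z 0.0442 c 680.1 37.1 wh 111.3 53.6 a 8.59
side cradle 2716 z 0.0127 c 502.5 8.5 wh 90.3 181.8 a 74.76
side stand 467 z 0.0357 c 472.5 -297.6 wh 67.9 65.9 a 81.69
side pen 278 z 0.0911 c 471.4 -294.0 wh 21.5 19.2 a 3.59
-1.3199982097430265 [-41.51794136  10.39580557  66.84868703] turn 0.08500179025697352
```

Lamp measures 110.9 × 50.4 mm with its top at 44 mm: the right one. Moving above it.

>>> jog_arm(targets=[[7.4, [-20, 0, 32], 0.04], [7.4, [-20, 0, 32], 0.04], [7.4, [-20, 0, 32], 0.04], [7.4, [-20, 0, 32], 0.04], [7.4, [-20, 0, 32], 0.04], [7.4, [-20, 0, 32], 0.04], [7.4, [-20, 0, 32], 0.04], [7.4, [-20, 0, 32], 0.04], [7.4, [-20, 0, 32], 0.04], [7.4, [-20, 0, 32], 0.04]], grip_force=20)

```text
time_s: 1.1
ee_pos: [0.3968, -0.2595, 0.2242]
eef_rot: [-1.571, 0.0, -1.359]
force: [0.2, -1.1, 0.8]
grip_width: 0.0738
```

>>> jog_arm(targets=[[7.4, [-4, 0, 5], 0.04], [7.4, [-7, 0, 10], 0.049], [7.4, [-23.05, 8, 33.95], 0.049], [7.4, [-23.05, 10, 33.95], 0.049], [7.4, [-23.05, 10, 33.95], 0.049], [7.4, [-23.05, 10, 33.95], 0.049], [7.4, [-23.05, 10, 33.95], 0.049], [7.4, [-23.05, 10, 33.95], 0.049], [7.4, [-23.05, 10, 33.95], 0.049], [7.4, [-23.05, 10, 33.95], 0.049]])

```text
time_s: 2.1
ee_pos: [0.6811, 0.0375, 0.1218]
eef_rot: [-1.574, 0.001, -1.408]
force: [0.3, -0.5, -1.2]
grip_width: 0.0741
```

```bash
python3 - <<'E'
from h import *
c=shot('side');b=ctrl.get_obs();print(b['ee_pos'],b['eef_rot'],b['force'])
y=b['eef_rot'][2];e=b['ee_pos'];print(totool(.6804-e[0],.037-e[1],.025-e[2],y),'turn',-(-1.409-y))
cv2.imwrite('pics/side1.png',cv2.resize(c['img'][130:330,160:360,::-1],None,fx=3,fy=3))
E
```

```text
[0.6805147  0.0361114  0.12285214] [-1.57305724e+00  1.84932436e-04 -1.40897131e+00] [-0.18933982 -0.92773742 -0.28900853]
[-8.95467977e-02  9.78521366e+00  2.99716941e-03] turn 2.8689899326472812e-05
```

View pics/side1.png

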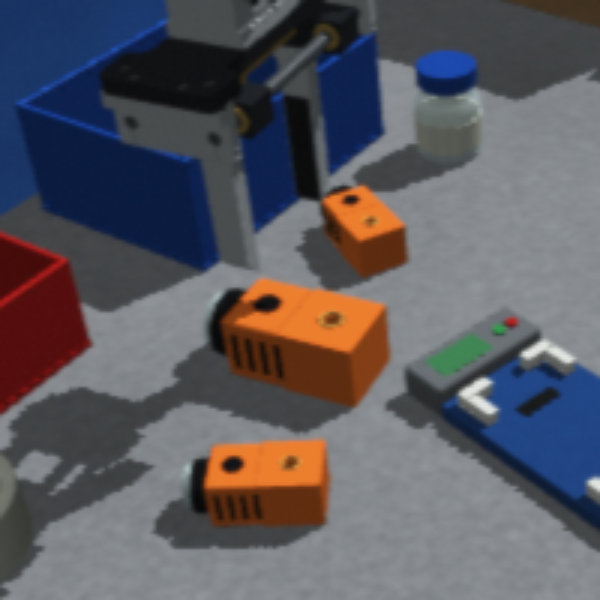

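The view shows the jaws above the orange lamp (300,340 in the crop), aligned with its long sides and clear of the small lamps and bins. Descending, then closing at 20 N.

>>> jog_arm(targets=[[7.4, [-0.05, 3, 0], 0], [7.4, [-0.05, 6, 0], 0], [7.4, [-0.05, 8.5, 0], 0], [7.4, [-0.05, 9.75, 0], 0], [7.4, [-0.05, 9.75, 0], 0], [7.4, [-0.05, 9.75, 0], 0], [4, [-0.05, 9.75, 0], 0], [4, [-0.05, 9.75, 0], 0], [4, [-0.05, 9.75, 0], 0], [4, [-0.05, 9.75, 0], 0]], grip_force=20)

```text
time_s: 3.15
ee_pos: [0.6807, 0.0373, 0.0276]
eef_rot: [-1.57, -0.0, -1.409]
force: [-1.8, -0.4, 2.7]
grip_width: 0.05
```

>>> jog_arm(targets=[[4, [0, 0, 0], 0], [4, [0, 0, 0], 0], [4, [0, 0, 0], 0]])

```text
time_s: 3.45
ee_pos: [0.6808, 0.0374, 0.0276]
eef_rot: [-1.57, -0.0, -1.409]
force: [-2.4, -0.1, 5.0]
grip_width: 0.05
```

>>> jog_arm(targets=[[4, [0, -0.5, 0], 0], [4, [0, -1.5, 0], 0], [4, [0, -3, 0], 0], [4, [0, -5, 0], 0], [4, [0, -7, 0], 0], [4, [0, -9, 0], 0], [4, [0, -10, 0], 0], [4, [0, -10, 0], 0], [4, [0, -10, 0], 0], [4, [0, -10, 0], 0]])

```text
time_s: 4.45
ee_pos: [0.6801, 0.0373, 0.1257]
eef_rot: [-1.573, 0.0, -1.409]
force: [-0.4, -0.8, -2.5]
grip_width: 0.0497
```

```bash
python3 - <<'E'
from h import *
b=ctrl.get_obs();print(b['ee_pos'],b['eef_rot'],b['force'],b['grip_width'])
y=b['eef_rot'][2];e=b['ee_pos'];print(totool(.488-e[0],.012-e[1],0,y),'turn',-(-1.571-.263-y))
c=load('top');P=cloud(c);rect(P,box(255,350,215,330),'cradle top posts',(.018,.028));rect(P,box(255,350,232,330),'plate',(.006,.017))
c=shot('side');cv2.imwrite('pics/side2.png',cv2.resize(c['img'][80:330,160:410,::-1],None,fx=2.4,fy=2.4))
E
```

```text
[0.68005033 0.0372876  0.12571411] [-1.57263945e+00  2.82187490e-04 -1.40900201e+00] [-0.39057675 -0.7982198  -2.50873292] 0.04967598436234536
[ -0.59799179   0.         -19.3615686 ] turn 0.42499798614054174
cradle top posts 1121 z 0.0219 c 507.5 6.6 wh 87.7 175.5 a 75.24
plate 3376 z 0.0119 c 474.1 16.2 wh 105.8 188.8 a 67.35
```

View pics/side2.png

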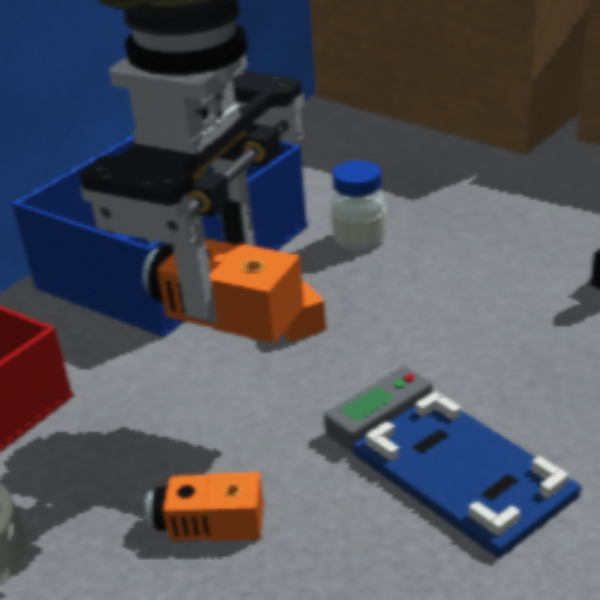

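The lamp is held level at (230,290), and the cradle at (460,470) is free. Carrying it over with lens towards the display.

>>> jog_arm(targets=[[4, [-0.1, 0, -2], 0.08], [4, [-0.2, 0, -5], 0.16], [4, [-0.3, 0, -8], 0.24], [4, [-0.4, 0, -11], 0.32], [4, [-0.5, 0, -14], 0.38], [4, [-0.55, 0, -17], 0.425], [4, [-0.6, 0, -19], 0.425], [4, [-0.6, 0, -19.35], 0.425], [4, [-0.6, 0, -19.35], 0.425], [4, [-0.6, 0, -19.35], 0.425]])

```text
time_s: 5.5
ee_pos: [0.4894, 0.0121, 0.1269]
eef_rot: [-1.57, 0.0, -1.834]
force: [0.2, 0.5, -1.8]
grip_width: 0.0501
```

>>> jog_arm(targets=[[4, [0, 2, 0], 0], [4, [0, 4, 0], 0], [4, [0, 5, 0], 0], [4, [0, 5, 0], 0], [4, [0, 5, 0], 0]])

```text
time_s: 6.0
ee_pos: [0.4891, 0.0121, 0.0774]
eef_rot: [-1.57, 0.0, -1.834]
force: [0.5, 0.1, -1.3]
grip_width: 0.0495
```

```bash
python3 - <<'E'
from h import *
b=ctrl.get_obs();print(b['ee_pos'],b['eef_rot'],b['force'],b['grip_width'])
c=shot('top');P=cloud(c);s=shot('side')
e=b['ee_pos'];print('lamp top z exp',e[2]+.044-.0275+.0)
im=np.hstack([cv2.resize(c['img'][190:340,235:385,::-1],(400,400)),cv2.resize(s['img'][130:330,260:460,::-1],(400,400))])
cv2.imwrite('pics/both3.png',im)
E
```

```text
[0.48911654 0.01209937 0.07736352] [-1.57048109e+00  1.07340685e-04 -1.83389127e+00] [ 0.46821676  0.06012765 -1.26997653] 0.04954979376097552
lamp top z exp 0.09386351629102181
```

View pics/both3.png

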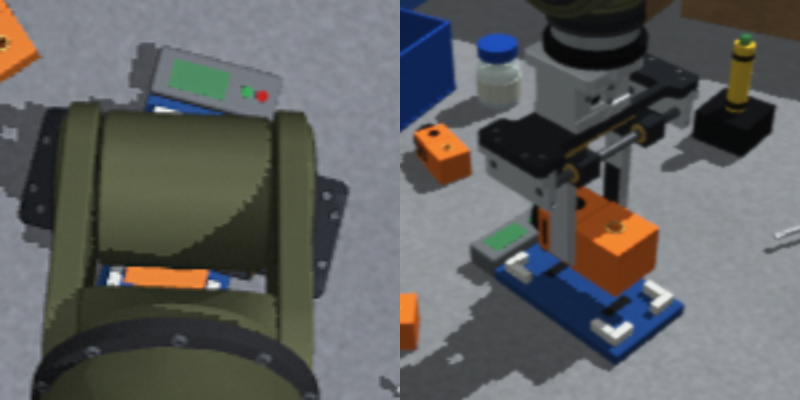

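```bash
python3 - <<'E'
from h import *
s=load('side');P=cloud(s);hsv=cv2.cvtColor(s['img'],cv2.COLOR_RGB2HSV)
org=(hsv[...,0]>4)&(hsv[...,0]<24)&(hsv[...,1]>120)&box(325,395,215,280)
m=org&(P[...,2]>.085)&(P[...,2]<.102);print('top z',np.median(P[m][:,2]),m.sum())
p=world(s,368,243.3,np.median(P[m][:,2]));print('port',p)
# in cradle frame
a=-.264;R=np.array([[np.cos(a),np.sin(a)],[-np.sin(a),np.cos(a)]])
q=(P[org][:,:2]-[.488,.012])@R.T*1000;z=P[org][:,2]
print('port in cradle',(p[:2]-[.488,.012])@R.T*1000)
rear=(q[:,0]<-48)&(q[:,0]>-62)&(z<.085)&(z>.055);print('rear x',np.percentile(q[rear,0],[10,50,90]),rear.sum())
for n,i in(('-',q[:,1]>0),):
    side=(q[:,0]>-50)&(z<.085)&(z>.055)&(abs(q[:,1])>15); print('side y',np.percentile(q[side,1],[10,50,90]),side.sum())
b=ctrl.get_obs();print('tcp in cradle',(b['ee_pos'][:2]-[.488,.012])@R.T*1000)
E
```

```text
top z 0.09470949659193106 984
port [0.46064234 0.01761578 0.0947095 ]
port in cradle [-27.87522658  -1.7176008 ]
rear x [-53.39049538 -52.68422956 -51.49076304] 286
side y [22.95206091 23.97895587 25.02988341] 368
tcp in cradle [1.11355438 0.37456997]
```

>>> jog_arm(targets=[[4, [-0.05, 0.5, -0.2], 0], [4, [-0.05, 1.5, -0.2], 0], [4, [-0.05, 2.5, -0.2], 0], [4, [-0.05, 3.0, -0.2], 0], [4, [-0.05, 3.3, -0.2], 0], [4, [-0.05, 3.4, -0.2], 0], [4, [-0.05, 3.4, -0.2], 0], [4, [-0.05, 3.4, -0.2], 0]])

```text
time_s: 6.9
ee_pos: [0.4869, 0.0131, 0.0432]
eef_rot: [-1.57, 0.0, -1.834]
force: [-0.3, 0.0, -1.6]
grip_width: 0.05
```

>>> jog_arm(targets=[[4, [0, 0.05, 0], 0], [4, [0, 0.1, 0], 0], [4, [0, 0.15, 0], 0], [4, [0, 0.15, 0], 0]])

```text
time_s: 7.3
ee_pos: [0.4868, 0.0131, 0.0414]
eef_rot: [-1.571, -0.0, -1.834]
force: [-0.1, 0.1, -1.4]
grip_width: 0.0501
```

>>> jog_arm(targets=[[4, [0, 0.05, 0], 0], [4, [0, 0.1, 0], 0], [4, [0, 0.1, 0], 0]])

```text
time_s: 7.6
ee_pos: [0.4867, 0.0131, 0.0404]
eef_rot: [-1.571, -0.0, -1.834]
force: [-0.3, 0.2, -1.9]
grip_width: 0.0499
```

>>> jog_arm(targets=[[4, [0, 0.05, 0], 0], [4, [0, 0.05, 0], 0]])

```text
time_s: 7.8
ee_pos: [0.4868, 0.0131, 0.0399]
eef_rot: [-1.571, -0.0, -1.834]
force: [-0.0, -0.2, -2.1]
grip_width: 0.0496
```

>>> jog_arm(targets=[[4, [0, 0.05, 0], 0], [4, [0, 0.05, 0], 0]])

```text
time_s: 8.0
ee_pos: [0.4868, 0.013, 0.0395]
eef_rot: [-1.571, 0.0, -1.834]
force: [-0.3, 0.8, -0.4]
grip_width: 0.0498
```

>>> jog_arm(targets=[[4, [0, 0.03, 0], 0], [4, [0, 0.03, 0], 0]])

```text
time_s: 8.2
ee_pos: [0.4868, 0.0131, 0.0395]
eef_rot: [-1.571, 0.0, -1.834]
force: [-4.0, 0.3, 4.5]
grip_width: 0.0497
```

>>> jog_arm(targets=[[5.2, [0, 0, 0], 0], [5.6, [0, 0, 0], 0], [6.4, [0, 0, 0], 0], [6.8, [0, 0, 0], 0], [6.8, [0, 0, 0], 0], [6.8, [0, -2, 0], 0], [6.8, [0, -5, 0], 0], [6.8, [0, -9, 0], 0], [6.8, [0, -14, 0], 0], [6.8, [0, -14, 0], 0]])

```text
time_s: 9.2
ee_pos: [0.4891, 0.013, 0.1851]
eef_rot: [-1.561, 0.002, -1.834]
force: [-0.0, -0.6, -0.7]
grip_width: 0.0679
```

```bash
python3 - <<'E'
from h import *
c=load('top');P=cloud(c)
c0=cv2.imread('pics/top0.png')
p=world(c,491,275.8,.121);print('cap top',p)
m=box(480,500,264,290)&(P[...,2]>.095)&(P[...,2]<.13);print('pen top pts',P[m].mean(0),m.sum())
hs=cv2.cvtColor(c0,cv2.COLOR_BGR2HSV);g=(hs[...,0]>45)&(hs[...,0]<80)&(hs[...,1]>100)&box(480,500,264,290)
v,u=np.nonzero(g);print('green',u.mean(),v.mean(),len(u),world(c,u.mean(),v.mean(),.121))
b=ctrl.get_obs();y=b['eef_rot'][2];e=b['ee_pos'];print(e,y);print(totool(.472-e[0],-.298-e[1],.2-e[2],y))
E
```

```text
cap top [ 0.47137713 -0.2984585   0.121     ]
pen top pts [ 0.47209346 -0.2952371   0.11302735] 176
green 490.2439024390244 275.2926829268293 41 [ 0.47222247 -0.29723172  0.121     ]
[0.48907476 0.01299226 0.1850733 ] -1.8339587405773363
[30.47272167 -1.4926701   6.44131841]
```

>>> jog_arm(targets=[[6.8, [3, -1.5, 0.6], 0], [6.8, [7, -1.5, 1.5], 0], [6.8, [11.5, -1.5, 2.4], 0], [6.8, [16, -1.5, 3.4], 0], [6.8, [20.5, -1.5, 4.3], 0], [6.8, [25, -1.5, 5.3], 0], [6.8, [28.5, -1.5, 6], 0], [6.8, [30.3, -1.5, 6.4], 0], [6.8, [30.5, -1.5, 6.45], 0], [6.8, [30.5, -1.5, 6.45], 0]])

```text
time_s: 10.2
ee_pos: [0.4698, -0.2975, 0.1937]
eef_rot: [-1.571, 0.0, -1.834]
force: [0.8, -0.2, -0.7]
grip_width: 0.068
```

```bash
python3 - <<'E'
from h import *
c=shot('top');P=cloud(c);s=shot('side')
b=ctrl.get_obs();y=b['eef_rot'][2];e=b['ee_pos'];print(e,b['eef_rot'],b['force']);print(totool(.472-e[0],-.298-e[1],.079-e[2],y))
im=np.zeros((600,800,3),np.uint8)
im[:400,:400]=cv2.resize(c['img'][210:330,245:365,::-1],(400,400),interpolation=cv2.INTER_CUBIC)
im[:400,400:]=cv2.resize(s['img'][80:330,260:510,::-1],(400,400),interpolation=cv2.INTER_CUBIC)
cv2.imwrite('pics/both4.png',im[:400])
hsv=cv2.cvtColor(c['img'],cv2.COLOR_RGB2HSV)
rect(P,box(255,350,215,330),'lamp top',(.048,.065))
E
```

```text
[ 0.47003798 -0.29688676  0.19410632] [-1.57091148e+00  2.34901052e-04 -1.83267921e+00] [ 0.28688724 -0.26223798 -0.06241544]
[ 0.05673208 11.51063154  0.21833437]
lamp top 1592 z 0.0557 c 486.8 12.3 wh 50.2 109.3 a 75.36
```

View pics/both4.png

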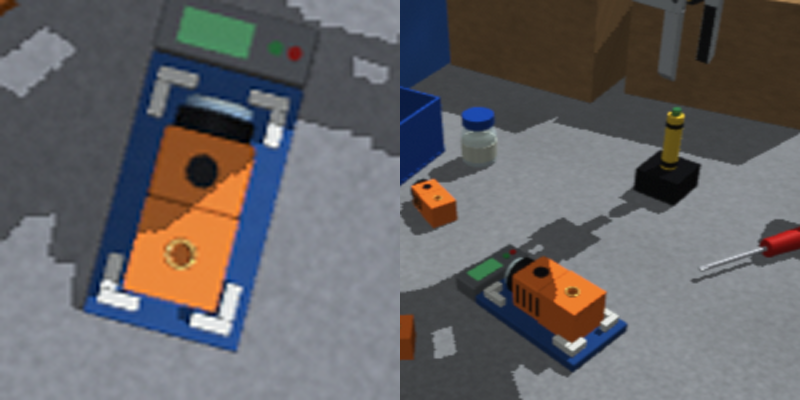

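The lamp lies flat between all four posts, with its port at (181,254) in the left half. The pen still stands upright in its stand. Taking the pen.

>>> jog_arm(targets=[[6.8, [0.05, 2, 0.2], 0], [6.8, [0.05, 5, 0.2], 0], [6.8, [0.05, 8, 0.2], 0], [6.8, [0.05, 10.5, 0.2], 0], [6.8, [0.05, 11.5, 0.2], 0], [6.8, [0.05, 11.5, 0.2], 0], [1.5, [0.05, 11.5, 0.2], 0], [1.5, [0.05, 11.5, 0.2], 0], [1.5, [0.05, 11.5, 0.2], 0], [1.5, [0.05, 11.5, 0.2], 0]], grip_force=25)

```text
time_s: 11.3
ee_pos: [0.4717, -0.2994, 0.0798]
eef_rot: [-1.57, -0.0, -1.834]
force: [0.1, 0.1, -0.1]
grip_width: 0.0392
```

>>> jog_arm(targets=[[1.5, [0, 0, 0], 0], [1.5, [0, 0, 0], 0], [1.5, [0, 0, 0], 0], [1.5, [0, 0, 0], 0]])

```text
time_s: 11.7
ee_pos: [0.4716, -0.2992, 0.0792]
eef_rot: [-1.571, 0.0, -1.834]
force: [0.2, 0.7, 1.3]
grip_width: 0.0219
```

>>> jog_arm(targets=[[1.5, [0, -0.5, 0], 0], [1.5, [0, -2, 0], 0], [1.5, [0, -4, 0], 0], [1.5, [0, -6.5, 0], 0], [1.5, [0, -9, 0], 0], [1.5, [0, -10, 0], 0], [1.5, [0, -10, 0], 0], [1.5, [0, -10, 0], 0]])

```text
time_s: 12.5
ee_pos: [0.4712, -0.299, 0.1781]
eef_rot: [-1.572, 0.0, -1.834]
force: [-0.6, 0.0, -0.7]
grip_width: 0.0217
```

```bash
python3 - <<'E'
from h import *
c=load('top')
# port from crop both4 (181,254)/3.333
u,v=245+181/3.3333-.35,210+254/3.3333-.35
p=world(c,u,v,.056);print('port px',p)
a=np.radians(-14.64);print('port from rect',.4868-.03*np.cos(a),.0123-.03*np.sin(a))
s=load('side');u,v=260+(572-400)/1.6-.2,80+292/1.6-.2;print('port side',world(s,u,v,.056))
b=ctrl.get_obs();y=b['eef_rot'][2];e=b['ee_pos'];print(e,b['eef_rot'],b['force'],b['grip_width']);print(totool(.4577-e[0],.0199-e[1],0,y))
E
```

```text
port px [0.45769501 0.01887087 0.056     ]
port from rect 0.4577740112881511 0.01988234655628588
port side [0.45908681 0.01949076 0.056     ]
[ 0.47117574 -0.29904458  0.17810609] [-1.57198814e+00  3.78069498e-04 -1.83405042e+00] [-0.57320906  0.01108386 -0.71700616] 0.021675389769202132
[-30.44496835   0.          -9.60084805]
```

>>> jog_arm(targets=[[1.5, [-2.5, 0, -0.8], 0], [1.5, [-6.5, 0, -2], 0], [1.5, [-10.5, 0, -3.3], 0], [1.5, [-14.5, 0, -4.6], 0], [1.5, [-18.5, 0, -5.8], 0], [1.5, [-22.5, 0, -7.1], 0], [1.5, [-26.5, 0, -8.4], 0], [1.5, [-29.5, 0, -9.3], 0], [1.5, [-30.35, 0, -9.6], 0], [1.5, [-30.35, 0, -9.6], 0]])

```text
time_s: 13.5
ee_pos: [0.4574, 0.0194, 0.1783]
eef_rot: [-1.572, -0.0, -1.832]
force: [1.0, -0.6, -1.2]
grip_width: 0.0217
```

>>> jog_arm(targets=[[1.5, [0, 1, 0], 0], [1.5, [0, 2.5, 0], 0], [1.5, [0, 3.8, 0], 0], [1.5, [0, 4.3, 0], 0], [1.5, [0, 4.3, 0], 0], [1.5, [0, 4.3, 0], 0]])

```text
time_s: 14.1
ee_pos: [0.458, 0.0183, 0.1363]
eef_rot: [-1.571, 0.0, -1.835]
force: [-0.8, -0.1, -0.8]
grip_width: 0.0217
```

```bash
python3 - <<'E'
from h import *
s=shot('side')
b=ctrl.get_obs();y=b['eef_rot'][2];e=b['ee_pos'];print(e,b['eef_rot'],b['force'],b['grip_width'])
cv2.imwrite('pics/side5.png',cv2.resize(s['img'][190:290,320:420,::-1],(600,600),interpolation=cv2.INTER_CUBIC))
K=s['camera_matrix']
def proj(X):
    p=s['world_to_cam']@np.append(X,1);return (K@(np.array([p[0],-p[1],-p[2]])/-p[2]))[:2]
for n,X in(('port',[.458,.0195,.056]),('+tx10',[.458-.0026,.0195-.00966,.056]),('+tz10',[.458+.00966,.0195-.0026,.056]),('up10',[.458,.0195,.066])):
    print(n,(proj(X)-[320,190])*6+2.5)
E
```

```text
[0.45803926 0.01842646 0.13653735] [-1.57014182e+00  1.44975006e-04 -1.83455946e+00] [-0.27710083  0.26049331  0.28135097] 0.021809753681080853
port [289.78996686 437.61970753]
+tx10 [313.83274234 420.93606279]
+tz10 [263.08227423 420.82114032]
up10 [291.38693546 410.30048643]
```

View pics/side5.png

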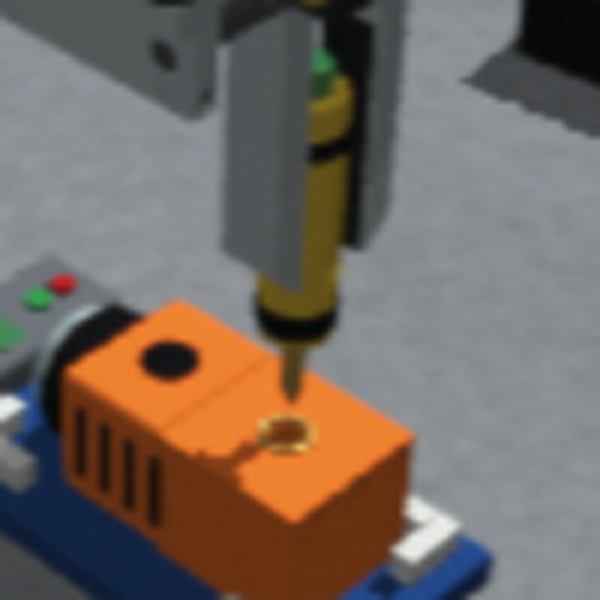

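The side view shows the pen held upright, tip end at (290,402) about 10 mm above the port ring at (286,434). The offset is roughly 1–2 mm. I refine it by number.

```bash
python3 - <<'E'
from h import *
from scipy.optimize import least_squares
s=load('side');P=cloud(s);im=s['img'].astype(int)
hsv=cv2.cvtColor(s['img'],cv2.COLOR_RGB2HSV)
# ring region: non-orange px inside window
def orange(x): return (x[...,0]>5)&(x[...,0]<18)&(x[...,1]>185)
w=box(361,375,257,268);ring=w&~((hsv[...,0]>=5)&(hsv[...,0]<=13)&(hsv[...,1]>190))
for v in range(256,268): print(v,' '.join('%3d/%3d'%(hsv[v,u,0],hsv[v,u,1]) for u in range(360,376)))
# pen handle: yellow
y=(hsv[...,0]>20)&(hsv[...,0]<32)&(hsv[...,1]>150)&box(355,385,200,248)
q=P[y];q=q[(q[:,2]>.09)&(q[:,2]<.165)];print(len(q),q.min(0),q.max(0))
f=lambda t:np.hypot(q[:,0]-t[0]-t[2]*(q[:,2]-.1),q[:,1]-t[1]-t[3]*(q[:,2]-.1))-.011
r=least_squares(f,[.458,.018,0,0],loss='soft_l1',f_scale=.001);print('axis at z .1',r.x,r.cost)
r2=least_squares(lambda t:f([t[0],t[1],0,0]),[.458,.018],loss='soft_l1',f_scale=.001);print(r2.x)
o=(hsv[...,0]>=4)&(hsv[...,0]<=16)&(hsv[...,1]>150)
E
```

```text
256  13/203  13/205  13/204  13/205  13/204  13/204  13/205  12/204  13/191  12/202  12/205  13/204  13/204  13/204  13/204  13/204
257  13/204  13/204  13/204  13/204  13/204  13/204  13/204  12/206  12/206  12/205  13/204  13/204  13/204  13/204  13/205  13/204
258  13/204  13/205  13/204  13/203  13/203  13/199  13/198  13/199  13/201  13/201  13/201  13/204  13/204  13/203  13/204  13/204
259  13/204  13/204  13/203  14/195  14/189  16/176  18/167  17/171  16/178  16/179  15/186  13/198  13/203  13/204  13/205  13/204
260  13/204  13/204  13/197  17/163  20/151  16/176  14/188  13/191  14/189  16/180  17/173  15/183  14/195  13/203  13/205  13/204
261  13/204  13/204  13/196  17/170  17/171  12/202  11/209  11/208  11/211  12/207  14/188  17/170  15/181  13/200  13/204  13/204
262  13/204  13/205  13/200  15/184  14/191  11/206  11/211  11/212  11/210  11/211  13/196  17/171  16/177  13/201  13/204  13/204
263  12/210  12/210  12/207  15/185  16/180  14/192  13/198  13/202  13/197  15/187  17/177  17/170  15/182  13/200  13/204  13/204
264  11/211  11/211  11/209  12/203  15/185  17/173  16/175  16/180  16/178  21/156  21/155  16/178  13/200  13/203  13/204  13/204
265  11/212  11/212  11/212  12/209  12/206  12/199  13/192  13/192  14/194  14/192  13/197  13/201  13/204  13/204  13/204  13/204
266  11/212  11/212  12/209  13/205  13/204  13/204  13/204  13/205  13/205  13/204  13/204  13/204  13/204  13/204  13/204  13/204
267  11/208  12/207  13/206  13/204  13/204  13/204  13/204  13/204  13/204  13/203  13/204  13/204  13/205  13/204  13/204  13/204
212 [0.44744367 0.01296789 0.09524432] [0.4674486  0.02875153 0.16440707]
axis at z .1 [0.45908199 0.01644172 0.00494413 0.01383793] 4.7437007259793366e-05
[0.45916014 0.0166869 ]
```

```bash
python3 - <<'E'
from h import *
s=load('side')
for u,v in((367.4,261.9),(367.7,261.8),(367.4,261.6)):
    p=world(s,u,v,.056);print(p, 'pen-port in tool cm',totool(.4591-p[0],.0166-p[1],0,-1.834))
# tip end pixel assumed z .0663
p2=world(s,320+(290-2.5)/6,190+(400-2.5)/6,.0663);print('tip',p2,totool(*(p2-p)[:2],0,-1.834))
E
```

```text
[0.45940125 0.01850673 0.056     ] pen-port in tool cm [0.19194372 0.         0.02052122]
[0.4590843  0.01803062 0.056     ] pen-port in tool cm [0.13772709 0.         0.03873705]
[0.45974547 0.01783003 0.056     ] pen-port in tool cm [ 0.13556046  0.         -0.03032178]
tip [0.46015621 0.01612036 0.0663    ] [0.15439306 0.         0.0841405 ]
```

>>> jog_arm(targets=[[1.5, [-0.15, 0.3, -0.04], 0], [1.5, [-0.15, 0.6, -0.04], 0], [1.5, [-0.15, 0.8, -0.04], 0], [1.5, [-0.15, 0.8, -0.04], 0], [1.5, [-0.15, 0.8, -0.04], 0]])

```text
time_s: 14.65
ee_pos: [0.4578, 0.0204, 0.1282]
eef_rot: [-1.571, 0.0, -1.834]
force: [0.3, 0.3, -0.1]
grip_width: 0.0216
```

>>> jog_arm(targets=[[1.5, [0, 0.1, 0], 0], [1.5, [0, 0.2, 0], 0], [1.5, [0, 0.3, 0], 0], [1.5, [0, 0.3, 0], 0]])

```text
time_s: 15.05
ee_pos: [0.4577, 0.0204, 0.125]
eef_rot: [-1.571, -0.0, -1.834]
force: [-0.3, 0.4, 0.1]
grip_width: 0.0216
```

>>> jog_arm(targets=[[1.5, [0, 0.07, 0], 0], [1.5, [0, 0.14, 0], 0], [1.5, [0, 0.2, 0], 0], [1.5, [0, 0.2, 0], 0]])

```text
time_s: 15.45
ee_pos: [0.4578, 0.0204, 0.1231]
eef_rot: [-1.571, 0.0, -1.834]
force: [0.2, 0.1, -1.3]
grip_width: 0.0216
```

>>> jog_arm(targets=[[1.5, [0, 0.1, 0], 0], [1.5, [0, 0.2, 0], 0], [1.5, [0, 0.3, 0], 0], [1.5, [0, 0.3, 0], 0]])

```text
time_s: 15.85
ee_pos: [0.4577, 0.0204, 0.12]
eef_rot: [-1.571, -0.0, -1.834]
force: [-0.3, -0.4, -1.1]
grip_width: 0.0216
```

>>> jog_arm(targets=[[1.5, [0, 0.1, 0], 0], [1.5, [0, 0.2, 0], 0], [1.5, [0, 0.3, 0], 0], [1.5, [0, 0.4, 0], 0], [1.5, [0, 0.4, 0], 0]])

```text
time_s: 16.35
ee_pos: [0.4577, 0.0203, 0.116]
eef_rot: [-1.571, -0.0, -1.834]
force: [0.8, -0.7, 0.0]
grip_width: 0.0217
```

>>> jog_arm(targets=[[1.5, [0, 0.15, 0], 0], [1.5, [0, 0.3, 0], 0], [1.5, [0, 0.45, 0], 0], [1.5, [0, 0.6, 0], 0], [1.5, [0, 0.6, 0], 0]])

```text
time_s: 16.85
ee_pos: [0.4577, 0.0203, 0.1099]
eef_rot: [-1.571, -0.0, -1.834]
force: [0.2, 0.3, -0.3]
grip_width: 0.0216
```

>>> jog_arm(targets=[[1.5, [0, 0.15, 0], 0], [1.5, [0, 0.3, 0], 0], [1.5, [0, 0.45, 0], 0], [1.5, [0, 0.6, 0], 0], [1.5, [0, 0.6, 0], 0]])

```text
time_s: 17.35
ee_pos: [0.4577, 0.0203, 0.1039]
eef_rot: [-1.571, -0.0, -1.834]
force: [0.0, -0.3, -1.0]
grip_width: 0.0216
```

>>> jog_arm(targets=[[1.5, [0, 0.05, 0], 0], [1.5, [0, 0.1, 0], 0], [1.5, [0, 0.15, 0], 0], [1.5, [0, 0.15, 0], 0]])

```text
time_s: 17.75
ee_pos: [0.4577, 0.0204, 0.1026]
eef_rot: [-1.571, 0.0, -1.834]
force: [0.0, -0.6, -0.0]
grip_width: 0.0219
```

>>> jog_arm(targets=[[1.5, [0, 0.05, 0], 0], [1.5, [0, 0.1, 0], 0], [1.5, [0, 0.1, 0], 0]])

```text
time_s: 18.05
ee_pos: [0.4577, 0.0204, 0.1016]
eef_rot: [-1.571, -0.0, -1.834]
force: [-0.2, -0.1, -1.1]
grip_width: 0.0217
```

>>> jog_arm(targets=[[1.5, [0, 0.05, 0], 0], [1.5, [0, 0.05, 0], 0]])

```text
time_s: 18.25
ee_pos: [0.4577, 0.0203, 0.1011]
eef_rot: [-1.571, -0.0, -1.834]
force: [-0.0, 0.3, -0.2]
grip_width: 0.0216
```

>>> jog_arm(targets=[[1.5, [0, 0.03, 0], 0], [1.5, [0, 0.03, 0], 0]])

```text
time_s: 18.45
ee_pos: [0.4578, 0.0204, 0.1008]
eef_rot: [-1.571, 0.0, -1.834]
force: [-0.5, 0.0, -0.5]
grip_width: 0.0221
```

>>> jog_arm(targets=[[1.5, [0, 0.03, 0], 0], [1.5, [0, 0.03, 0], 0]])

```text
time_s: 18.65
ee_pos: [0.4578, 0.0204, 0.1005]
eef_rot: [-1.571, 0.0, -1.834]
force: [-0.3, -0.5, -0.7]
grip_width: 0.0216
```

>>> jog_arm(targets=[[2.4, [0, 0, 0], 0], [2.8, [0, 0, 0], 0], [3.6, [0, 0, 0], 0], [5, [0, 0, 0], 0], [6, [0, 0, 0], 0], [6, [0, 0, 0], 0], [6, [0, 0, 0], 0]])

```text
time_s: 19.35
ee_pos: [0.4578, 0.0204, 0.1006]
eef_rot: [-1.571, 0.0, -1.834]
force: [-0.3, 0.8, -0.4]
grip_width: 0.0591
```

>>> jog_arm(targets=[[6, [0, -1, 0], 0], [6, [0, -3, 0], 0], [6, [0, -6, 0], 0], [6, [0, -9, 0], 0], [6, [0, -12, 0], 0], [6, [4, -12, 0], 0], [6, [8, -12, 0], 0], [6, [12, -12, 0], 0], [6, [16, -12, 0], 0], [6, [20, -12, 0], 0]])

```text
time_s: 20.35
ee_pos: [0.405, -0.1742, 0.2215]
eef_rot: [-1.57, -0.0, -1.834]
force: [0.4, 0.0, 0.8]
grip_width: 0.0598
```

```bash
python3 - <<'E'
from h import *
c=shot('top');P=cloud(c);s=shot('side')
b=ctrl.get_obs();print(b['time_s'],b['ee_pos'],b['force'])
im=np.hstack([cv2.resize(c['img'][210:330,245:365,::-1],(400,400),interpolation=cv2.INTER_CUBIC),cv2.resize(s['img'][160:330,270:440,::-1],(400,400),interpolation=cv2.INTER_CUBIC)])
cv2.imwrite('pics/both6.png',im)
rect(P,box(255,350,215,330),'lamp top',(.048,.065))
m=box(270,340,230,320)&(P[...,2]>.1);print('pen top z',P[m][:,2].max() if m.any() else None, np.sort(P[m][:,2])[-40:].round(3))
rect(P,box(100,190,210,285),'grey',(.036,.052))
E
```

```text
20.45 [ 0.4046847  -0.17591581  0.22129429] [-0.08656932 -0.1665042   0.0073073 ]
lamp top 1468 z 0.0558 c 486.6 12.1 wh 50.3 109.3 a 75.15
pen top z 0.9932573362599367 [0.143 0.143 0.143 0.144 0.144 0.145 0.145 0.993 0.993 0.993 0.993 0.993
 0.993 0.993 0.993 0.993 0.993 0.993 0.993 0.993 0.993 0.993 0.993 0.993
 0.993 0.993 0.993 0.993 0.993 0.993 0.993 0.993 0.993 0.993 0.993 0.993
 0.993 0.993 0.993 0.993]
grey 1640 z 0.0433 c 531.6 288.5 wh 51.6 111.0 a 35.16
```

View pics/both6.png

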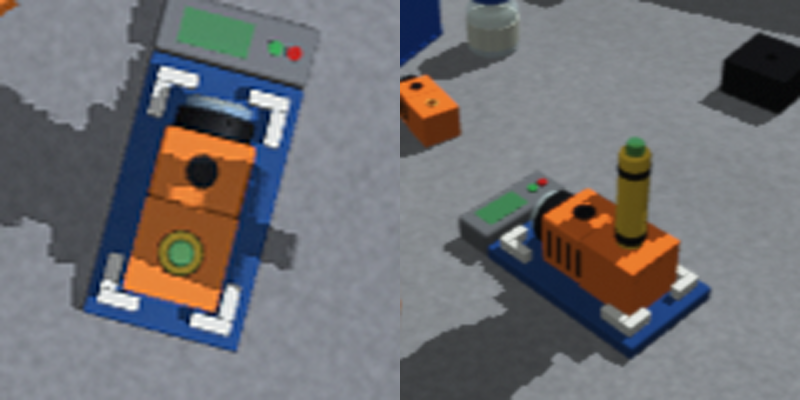

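The view shows the pen upright in the port at (181,252), shoulder on the lamp, and the lamp square between the posts. The top of the pen reads 0.143 m, against an expected 0.142 m. Everything is released, so I let the arm settle and hand in.

>>> jog_arm(targets=[[6, [0, 0, 0], 0], [6, [0, 0, 0], 0], [6, [0, 0, 0], 0], [6, [0, 0, 0], 0], [6, [0, 0, 0], 0]])

```text
time_s: 20.95
ee_pos: [0.4059, -0.1723, 0.2206]
eef_rot: [-1.571, -0.0, -1.833]
force: [-0.1, -0.6, 0.3]
grip_width: 0.06
```

```bash
python3 -c "
from station import ctrl
print(ctrl.hand_in())"
```

```text
the job is handed in; nothing more can be done
None
```

I handed the job in at about 21 s. The orange lamp lies flat in the test cradle and the tester pen stands in its opening, both let go. The hand-in gives no verdict, so this rests on my own checks.

- **Lamp:** I lifted it at 20 N and set it down softly with the lens towards the display box. The highest force reading at touchdown was about 5 N. The last check put it about 1.3 mm from the cradle's centre, within about 0.01 rad of its axis, with its top at 55.8 mm (56 mm expected).
- **Pen:** it went in with no noticeable force and was released within about half a millimetre of home. It stands upright, with its top at about 143–145 mm (142 mm expected, within camera noise).
- **Other things:** the grey lamp measured within 0.2 mm of where it started. I never reached near the tape roll or jar and passed well above the screwdriver, but I did not measure any of the three again.
- **Disagreements:** the two cameras differed by 1–2 mm on positions, so I lined up the pen and the opening in the side camera. Some pixels with no depth reading distorted a few of the first size fits, and I filtered those out.

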